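# Set a double lid on the pot and take the outer lid away alone

## Task

The pot's double lid stands on the worktop beside it, the vented inner lid hooked under the domed outer lid: take it by the black bar handle and lower the whole thing onto the pot so that the inner lid's four wire legs straddle the pot's two loop handles and it sits flat on the rim. Then, with the lids resting on the pot, turn the outer lid anticlockwise (seen from above) until its bar is in line with the pot's handles, and lift the outer lid off alone, so that the pot can steam off under the inner lid, which stays seated on the rim. Do not touch the inner lid with the gripper, leave the pot and the other things where they are, and finish while still holding the outer lid level, at least 6 cm clear above the inner lid.

Things in the scene. Friction and masses are not known exactly. Their poses are not given: they have to be found in the camera images.
- pot: polished steel pot, 182 mm across, 117 mm tall, 0.95 kg, upright, loose. Origin: centre of its underside; z up. Two loop handles on its own +y and -y sides: each is 68 mm wide (along x), reaches out to 120 mm from the axis, and lies 82 to 96 mm above the underside.
- pot_rim (a point): centre of the pot's mouth, at the height of its flat rim (117 mm above the underside); axes as the pot's
- inner_lid: inner lid, loose, about 0.4 kg: flat steel disc 188 mm across, 4 mm thick, with a ring of steam holes and no handle; a loose-fitting dish 8 mm deep below it. Origin: centre of the disc's underside, the face that sits on the pot's rim; z up. Seated: origin at pot_rim and its y axis along the pot's y axis (either way round), within the play of the legs.
- inner_legs (a point): point on the inner lid's axis, 34 mm below its origin, level with the toes of its four wire legs, on which it stands at the start. Legs: 5 mm wire, two on the +y and two on the -y side, 91 mm from the axis along y; each pair is 76 mm apart inside (toes flared to 91 mm) and on the pot straddles one handle with 4 mm play each side.
- stud (a point): centre of the T-shaped stud's head on top of the inner lid, hidden under the outer lid at first; head 60 mm long along y, 14 mm wide, 5 mm thick. Two rails in the outer lid hook under it: lifted, the outer lid rises 5 mm, then carries the inner lid; the hanging stud drops into a 2.5 mm deep pocket that blocks turning.
- outer_lid: outer lid, loose, about 0.32 kg: hollow steel dome 172 mm across, 30 mm tall without handle. Origin: centre of its lower edge; z up. At the start it rests on the inner lid's disc (4 mm above that origin), locked: its y axis 50 degrees clockwise from above from the inner lid's. Resting so (or raised up to 2 mm) while the pot carries the inner lid, it turns freely 50 degrees anticlockwise.
- outer_rim (a point): centre of the outer lid's lower edge. Release: once its y axis is parallel to the inner lid's (from 7 degrees short to 5 beyond) the outer lid lifts straight off, freely. A stop bars turning further than about 7 degrees beyond; while pressed against it the outer lid would drag the inner lid up, so do not push on it when lifting.
- outer_grip (a point): centre of the black bar handle, on the outer lid's axis, 56 mm above its lower edge (94 mm above the worktop at the start, 177 mm with the lids down on the pot); axes as the outer lid's. Bar 98 mm long (along y), 15 mm wide (along x), 16 mm tall, on two posts 72 mm apart; the dome's top is 18 mm below the bar.
- flat_lid: bystander: another, single pot lid lying on the worktop, a flat steel dome 185 mm across with a round black knob; not part of this pot's double lid. Origin: centre of its underside.
- pepper: bystander: slim spice jar, 40 mm across, 105 mm tall. Origin: centre of its underside.
- coffee: bystander: round glass jar with a screw cap, 60 mm across, 100 mm tall. Origin: centre of its underside.
- mug: bystander: mug with one handle, 93 mm tall. Origin: centre of its underside.
- tumbler: bystander: drinking glass, 81 mm across, 93 mm tall. Origin: centre of its underside.
- strainer: bystander: small sink strainer, 77 mm across, 20 mm tall, near the front edge. Origin: centre of its underside.

How it is judged:
By the outcome, as a careful person would: the job done as asked, in the order asked, and still so for the second after the job is handed in, while the arm keeps its last pose, push and grip.
It also fails if it takes over 58 s, if anything falls off the work surface, if the arm or the gripper's body presses on something with over 40 N, if the wrist force passes 120 N, or if a joint passes its speed limit or range.

## Robot

A 7-joint arm with a two-finger parallel gripper is mounted at the origin on a cart in front of the work surface, level with it; the furniture and walls round the work are solid. World frame = base frame: x ahead of the robot, y to its left, z up, the work surface at z = 0. Lengths are in m, angles in rad, forces in N, time in s.
With the tool pointing down it reaches from about 0.425 to 0.825 m from the base axis. Payload 3.6 kg.
Tool frame: the origin (TCP) lies on the front face of the gripper's body, between the roots of the fingers; the fingertips stand 73 mm ahead of it and the grasp point (between the pads) lies 54 mm ahead of it; z points along the fingers, y is the line along which they close (so a half turn about z gives the same grasp; the last joint's range is limited). The gripper opens to 85 mm and grips with 20 to 120 N. Pads are 22 mm wide; open, the fingers measure 114 mm over their backs; the gripper's body (76 mm by 85 mm) begins 54 mm behind the grasp point. The pads swing forward as they close: fully open they stand 13 mm farther back than shut.
Start: joints at [1.095, 0.615, -0.013, 1.423, 0.008, 1.103, -0.04], TCP at [0.282, -0.586, 0.304] pointing down, gripper open.
Joint ranges: [-3.12, 3.12], [-0.3, 2.06], [-1.34, 1.32], [0.26, 2.42], [-1.36, 4.5], [0.01, 1.98], [-2.84, 2.84]. Speed limits (rad/s): [2.79, 2.79, 3.14, 3.14, 3.14, 3.14, 3.14].

## Interface

Orientations are given as a unit quaternion [w, x, y, z].
In Python, from station import * gives the robot as it stands.
- The arm moves only by the tool send_rows, never from a script. Its arguments are lists of equal length, an entry for each row: "turn": the turn, a rotation vector about the tool's x, y, z in rad, a list of three; "linear": the shift along the tool's x, y, z in cm, a list of three; "fingers": the opening, from -1 (shut) to 1 (fully open). A call has 1 to 12 rows; each row is the pose to reach, as a shift and turn from the pose commanded when the call began, along the tool's axes at that moment; what a row does not reach only later rows make up. A row lasts 1/8 s, in which the tool goes at most 62.5 mm and 10.7 degrees, less where a joint would pass 70% of its speed; a pose out of reach is approached as far as the arm can. A call with a gripper value outside its range is refused whole. The fingers move at their own pace and stop on an object; "grip_force" is the grip in N (left out, the last holds). Time passes only in rows, so rows that repeat a pose let the fingers close. It gives the time, the measured TCP pose, the force, the opening and the grip force at its end, in the units of the state.
- observe(): the state, without advancing time (a new reading comes with each control period).
- get_image(name): name is "scene" or "top" or "wrist"; returns (picture, depth): 384x512x3 uint8, red, green, blue; 384x512 float32, m along the optical axis (not along the pixel's ray), 0 where there is no reading.
- camera_info(name): a dict with "fx", "fy", "cx", "cy" (pixels), "eye" and "orientation" of the camera in the world. Camera axes: x right, y down, z forward; pixel columns grow to the right and rows downward; lengths in m; the calibration is good to about 2 mm. A picture is of the moment at which its call begins: read the wrist's pose just before it. camera_info takes no time and is no camera call; for the wrist camera it gives the pose at the moment of the call.
- sign_off(): hands the job in; it is judged then, once.
The state is a dict: "t": time; "q": joint angles; "qd": joint speeds; "tau": joint torques, N m; "ee_pos": TCP position; "ee_rot": TCP orientation; "ft_force": force on the tool from outside, world axes, zero at the start; "moment": the same for the moment, N m; "gripper_width": opening from 0.0 (shut) to 1.0 (fully open); "finger_force": force on a finger pad.
Only numpy, scipy, OpenCV 4.12 (cv2) and the standard library are available. Lean on these libraries where they do the work, as an engineer would, in place of code of your own. Each camera call takes 0.05 s, during which the arm holds its last target. There are 200 camera calls.

## Working session

There is one attempt and no reset: what is moved stays moved. The work goes in short steps, Python scripts to look and compute and a tool call to move; the robot and the scene stay as the last step left them, time stands still between calls to the robot, and variables do not carry over. Pictures are saved under pics/ and viewed, at most 10 in all, crops included, and the job is handed in when it is done.

Besides the shell and the picture viewer there is one more tool, called as name(argument=value, ...) on one line, values as JSON. send_rows: Moves the arm, as the interface text tells. Its arguments: {"type":"object","properties":{"turn":{"type":"array","items":{"type":"array","items":{"type":"number"}}},"linear":{"type":"array","items":{"type":"array","items":{"type":"number"}}},"fingers":{"type":"array","items":{"type":"number"}},"grip_force":{"type":"number"}},"required":["turn","linear","fingers"]}

```bash
mkdir -p pics; ls
python3 - <<'E'
from station import *
import cv2,numpy as np
s=observe();print(s['t'],s['ee_pos'],s['ee_rot'])
for n in ["top","scene"]:
    im,d=get_image(n);np.savez(f"{n}0.npz",im=im,d=d);cv2.imwrite(f"pics/{n}0.png",im[:,:,::-1]);print(n,camera_info(n))
E
```

```text
pics
0.0 [ 0.28178181 -0.58510435  0.30271601] [-1.25767759e-03  9.74916345e-01  2.22567831e-01 -3.15319846e-04]
top {'fx': 477.61826270344284, 'fy': 477.61826270344284, 'cx': 249.41146482824095, 'cy': 197.01198075483757, 'eye': array([ 0.48727339, -0.15847944,  1.37524068]), 'orientation': array([ 0.02300708, -0.69799838,  0.71519377, -0.02769137])}
scene {'fx': 364.753253248433, 'fy': 364.753253248433, 'cx': 254.72942435949668, 'cy': 184.517868164943, 'eye': array([0.20311357, 0.43075952, 0.73930514]), 'orientation': array([ 0.1090198 , -0.2548251 ,  0.87962704, -0.38656838])}
```

View pics/top0.png

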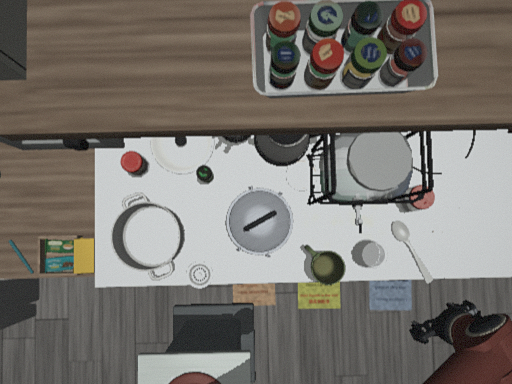

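View pics/scene0.png

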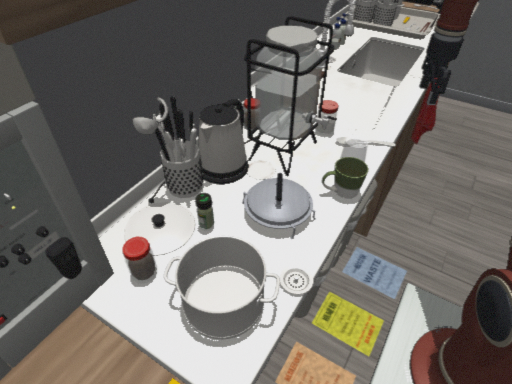

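The top view shows the pot at about (147,237), with handles at (135,200) and (160,270). The double lid is at (260,220), its bar running (245,229)–(276,212). The scene view shows the same pot at (222,285) and bar at (279,190).

```bash
cat > h.py <<'E'
import numpy as np,cv2
from scipy.spatial.transform import Rotation as R
def rot(q): return R.from_quat(np.r_[q[1:],q[0]])
def cloud(d,c):
    v,u=np.mgrid[:d.shape[0],:d.shape[1]]
    p=np.stack([(u-c['cx'])/c['fx']*d,(v-c['cy'])/c['fy']*d,d],-1)
    return p@rot(c['orientation']).as_matrix().T+c['eye']
def ray(u,v,c):
    r=rot(c['orientation']).apply(np.stack([(np.asarray(u)-c['cx'])/c['fx'],(np.asarray(v)-c['cy'])/c['fy'],np.ones(np.shape(u))],-1)); return r
def onplane(u,v,c,z):
    r=ray(u,v,c); return c['eye']+r*((z-c['eye'][2])/r[...,2])[...,None]
def circ(p):
    A=np.c_[2*p[:,:2],np.ones(len(p))];s=np.linalg.lstsq(A,(p[:,:2]**2).sum(1),rcond=None)[0]
    return s[:2],np.sqrt(s[2]+s[0]**2+s[1]**2)
def rect(p):
    r=cv2.minAreaRect(p[:,:2].astype(np.float32)*1000);b=cv2.boxPoints(r);e=b[1]-b[0];f=b[2]-b[1]
    l=e if np.hypot(*e)>np.hypot(*f) else f
    return np.array(r[0])/1000,np.array(r[1]),np.degrees(np.arctan2(l[1],l[0]))
def tri(a,ca,b,cb):
    # closest approach of two rays
    ra,rb=ray(*a,ca),ray(*b,cb);s=np.linalg.lstsq(np.c_[ra,-rb],cb['eye']-ca['eye'],rcond=None)[0]
    pa,pb=ca['eye']+ra*s[0],cb['eye']+rb*s[1];return (pa+pb)/2,np.linalg.norm(pa-pb)
E
python3 - <<'E'
from station import *
from h import *
cen={}
roi={'top':(238,205,284,236),'scene':(268,172,290,210)}
C={n:camera_info(n) for n in roi}
for n in roi:
    z=np.load(n+'0.npz');im,d=z['im'],z['d'];c=C[n];W=cloud(d,c)
    x0,y0,x1,y1=roi[n];m=np.zeros(d.shape,bool);m[y0:y1,x0:x1]=im[y0:y1,x0:x1].max(2)<60
    v,u=np.nonzero(m);cen[n]=(u.mean(),v.mean())
    p=W[m];p=p[d[m]>0];print(n,'bar px',cen[n],len(u),'z pct',np.percentile(p[:,2],[5,50,95]))
    print(' bar on plane .100',rect(onplane(u,v,c,.100)))
    k=(d>0);P=W[k]
    near=np.hypot(P[:,0]-.40,P[:,1]-.14)<.16;Q=P[near]
    h=np.histogram(Q[:,2],np.arange(-.01,.14,.01));print(' pot hist',h[0])
    r=Q[(Q[:,2]>.110)];print(' rim',len(r),np.median(r[:,2]),circ(r),cv2.minEnclosingCircle((r[:,:2]*1000).astype(np.float32)))
    cc=np.array(cv2.minEnclosingCircle((r[:,:2]).astype(np.float32))[0])
    hd=Q[(Q[:,2]>.07)&(Q[:,2]<.105)&(np.hypot(*(Q[:,:2]-cc).T)>.1)]
    dd=hd[:,:2]-cc;a=np.arctan2(dd[:,1],dd[:,0])
    print(' handles',len(hd),np.median(hd[:,2]),np.degrees(np.angle(np.exp(2j*a).mean())/2), np.hypot(*dd.T).max())
    for s in(1,-1):
        ax=np.angle(np.exp(2j*a).mean())/2; kk=(dd@[np.cos(ax),np.sin(ax)])*s>0; print('  ',kk.sum(),hd[kk].mean(0) if kk.any() else None)
print('tri',tri(cen['top'],C['top'],cen['scene'],C['scene']))
E
```

```text
top bar px (np.float64(259.5430463576159), np.float64(220.52317880794703)) 151 z pct [0.09695378 0.10111942 0.1047948 ]
 bar on plane .100 (array([ 0.51523303, -0.19354938]), array([11.54862213, 94.35445404]), np.float32(-61.45718))
 pot hist [1639 4012  227   74   87   77   92   81   82  120  170   73  274   25
    0]
 rim 299 0.116066559996308 (array([0.48079192, 0.10775858]), np.float64(0.08876572033938025)) ((480.8041687011719, 108.84429931640625), 91.58187866210938)
 handles 94 0.09320012210882345 20.46829090628413 0.12029107724581438
   0 None
   94 [0.37724235 0.07017834 0.09302917]
scene bar px (np.float64(279.4878048780488), np.float64(186.4959349593496)) 123 z pct [0.01351521 0.10001466 0.1020512 ]
 bar on plane .100 (array([ 0.51436041, -0.19117647]), array([ 22.78863525, 113.82151031]), np.float32(-72.02868))
 pot hist [4353 4634  333  251  243  260  271  273  276  349  456  284  425    0
    0]
 rim 425 0.11565677200631352 (array([0.48294338, 0.10928206]), np.float64(0.08850493135601584)) ((483.199951171875, 108.6616439819336), 91.3228530883789)
 handles 150 0.09290840817543256 18.604855527174305 0.1193883546750559
   0 None
   150 [0.37897281 0.07348009 0.09255514]
tri (array([ 0.51562333, -0.19363263,  0.09276826]), np.float64(0.0004655136915812869))
```

```bash
cat >> h.py <<'E'
def down(yaw): # tool z down, tool x at yaw deg
    a=np.radians(yaw);x=np.array([np.cos(a),np.sin(a),0]);z=np.array([0,0,-1.]);return R.from_matrix(np.c_[x,np.cross(z,x),z])
def goal(s,pos,yaw):
    r=rot(s['ee_rot']);print('t',s['t'],'pos',np.round(s['ee_pos'],4),'F',np.round(s['ft_force'],1),'linear cm',np.round(100*r.inv().apply(np.array(pos)-s['ee_pos']),2),'turn',np.round((r.inv()*down(yaw)).as_rotvec(),4))
E
python3 - <<'E'
from station import *
from h import *
for n in('top','scene'):
    z=np.load(n+'0.npz');im,d=z['im'],z['d'];c=camera_info(n);P=cloud(d,c)[d>0]
    o=np.array([.482,.1085]);dd=P[:,:2]-o;r=np.hypot(*dd.T);hd=P[(P[:,2]>.08)&(P[:,2]<.1)&(r>.099)&(r<.125)]
    dd=hd[:,:2]-o;a=np.arctan2(dd[:,1],dd[:,0]);ax=np.angle(np.exp(2j*a).mean())/2
    k=(dd@[np.cos(ax),np.sin(ax)])>0
    m1,m2=[np.array(cv2.minAreaRect((hd[q,:2]*1000).astype(np.float32))[0])/1000 for q in(k,~k)]
    print(n,k.sum(),(~k).sum(),m1,m2,'mid',(m1+m2)/2,'ang',np.degrees(np.arctan2(*(m1-m2)[::-1])),np.degrees(ax),[cv2.minAreaRect((hd[q,:2]*1000).astype(np.float32))[1:] for q in(k,~k)])
    # inner lid disc
    q=P[(np.hypot(P[:,0]-.515,P[:,1]+.1935)<.125)];l=q[(q[:,2]>.025)&(q[:,2]<.05)];print(' lid',len(l),np.median(l[:,2]),cv2.minEnclosingCircle((l[:,:2]*1000).astype(np.float32)))
    for n2,zz in(('tall',.13),):
        t=P[(P[:,2]>zz)&(P[:,0]<.8)&(P[:,0]>.3)];print(' tall x min, y range',t[:,0].min() if len(t) else 0, np.percentile(t[:,1],[0,100]), t[:,2].max(), t[t[:,0].argmin()])
goal(observe(),[.50,-.18,.30],118.5)
print(camera_info('wrist'))
E
```

```text
top 88 97 [0.58271832 0.14555365] [0.38173428 0.0713152 ] mid [0.4822263  0.10843443] ang 20.27296186185233 20.146778296045326 [((22.643339157104492, 65.00701904296875), 20.99166488647461), ((26.86833953857422, 67.0226821899414), 19.9443416595459)]
 lid 792 0.038824050111398556 ((513.9572143554688, -194.1510467529297), 101.1170425415039)
 tall x min, y range 0.300004241049747 [-0.64700321  0.47922856] 0.7442377233088382 [ 0.30000424 -0.53925078  0.56389699]
scene 135 150 [0.58447266 0.14872516] [0.38216364 0.07177278] mid [0.48331815 0.11024897] ang 20.825336741983808 20.92524538496606 [((23.762744903564453, 65.32596588134766), 27.34174919128418), ((23.373903274536133, 65.03539276123047), 19.754688262939453)]
 lid 730 0.037938333781048994 ((518.1273193359375, -192.4654998779297), 101.70512390136719)
 tall x min, y range 0.3000074527622162 [-1.78609862  0.40084065] 0.6207172205400423 [ 0.30000745 -0.5522418   0.40199465]
t 0.1 pos [ 0.2818 -0.5851  0.3029] F [ 0.1 -0.6  0.1] linear cm [ 37.24 -27.03   0.35] turn [-0.0018 -0.0019 -1.6194]
{'fx': 324.69757822068624, 'fy': 324.69757822068624, 'cx': 250.46952964060665, 'cy': 190.23392069060395, 'eye': array([ 0.35502087, -0.5495569 ,  0.37270908]), 'orientation': array([ 0.13407813,  0.83578632, -0.52545578, -0.08590988])}
```

send_rows(turn=[[0,0,-1.62],[0,0,-1.62],[0,0,-1.62],[0,0,-1.62],[0,0,-1.62],[0,0,-1.62],[0,0,-1.62],[0,0,-1.62],[0,0,-1.62],[0,0,-1.62],[0,0,-1.62],[0,0,-1.62]], linear=[[4,-3,0],[8,-6,0],[12,-9,0],[16,-12,0],[20,-15,0],[24,-18,0],[28,-21,0],[32,-24,0],[36.5,-26.5,0.3],[37.2,-27,0.3],[37.2,-27,0.3],[37.2,-27,0.3]], fingers=[1,1,1,1,1,1,1,1,1,1,1,1])

```text
t: 1.6
ee_pos: [0.4991, -0.1829, 0.3006]
ee_rot: [-0.0, 0.513, 0.859, -0.001]
ft_force: [-1.2, -0.2, 0.2]
gripper_width: 1.0
finger_force: 0.0
```

Run:
```python
from station import *
from h import *
s=observe();goal(s,[.515,-.1935,.25],118.5);print(s['q'])
c=camera_info('wrist');im,d=get_image('wrist');np.savez('w1.npz',im=im,d=d,**c);cv2.imwrite('pics/w1.png',im[:,:,::-1]);print(c)
P=cloud(d,c);m=(d>0)&(im.max(2)<70)&(P[...,2]>.08)&(P[...,2]<.12)&(np.hypot(P[...,0]-.515,P[...,1]+.1935)<.08)
print(m.sum(),np.percentile(P[m][:,2],[5,50,95]),rect(P[m]));v,u=np.nonzero(m);print(rect(onplane(u,v,c,.102)))
```

```text
t 1.6 pos [ 0.4991 -0.1829  0.3006] F [-1.2 -0.2  0.2] linear cm [-1.68  0.91  5.06] turn [-0.0018  0.0004 -0.003 ]
[ 0.63798458  0.47254738 -0.48806284  1.76094498  0.26271905  0.97406763
  0.5405537 ]
{'fx': 324.69757822068624, 'fy': 324.69757822068624, 'cx': 250.46952964060665, 'cy': 190.23392069060395, 'eye': array([ 0.46098209, -0.11097917,  0.37044283]), 'orientation': array([0.15483527, 0.95728176, 0.24117615, 0.0383631 ])}
1695 [0.09706521 0.10081152 0.10235866] (array([ 0.51652234, -0.1923981 ]), array([15.01798725, 95.95684814]), np.float32(-62.121742))
(array([ 0.51557935, -0.19115752]), array([14.72914219, 95.88088989]), np.float32(-62.166355))
```

View pics/w1.png

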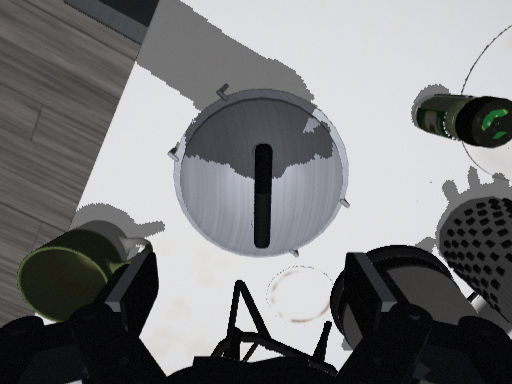

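The wrist view shows the bar upright at columns 255–272, rows 145–247. Inner-lid legs are visible at (222,90), (173,153), (345,203) and (293,253). The space around the grasp is free.

Run:
```python
from station import *
from h import *
goal(observe(),[.516,-.1925,.148],118)
c=camera_info('wrist')
p=onplane(np.array([224,174,344,293]),np.array([92,154,202,251]),c,.033);dd=p[:,:2]-[.516,-.1925]
print(np.degrees(np.arctan2(dd[:,1],dd[:,0])),np.hypot(*dd.T))
```

```text
t 1.65 pos [ 0.4991 -0.1829  0.3007] F [-0.  -1.2 -0.2] linear cm [-1.64  1.06 15.27] turn [-0.0015  0.0004  0.0056]
[ 140.59392554 -167.76782225   11.65496431  -37.77941209] [0.09604076 0.09460521 0.09758473 0.09730995]
```

send_rows(turn=[[0,0,0.006],[0,0,0.006],[0,0,0.006],[0,0,0.006],[0,0,0.006],[0,0,0.006],[0,0,0.006],[0,0,0.006],[0,0,0.006],[0,0,0.006],[0,0,0.006],[0,0,0.006]], linear=[[-1.6,1.05,2],[-1.6,1.05,5],[-1.6,1.05,8],[-1.6,1.05,11],[-1.6,1.05,13.5],[-1.6,1.05,15],[-1.6,1.05,15.2],[-1.6,1.05,15.2],[-1.6,1.05,15.2],[-1.6,1.05,15.2],[-1.6,1.05,15.2],[-1.6,1.05,15.2]], fingers=[1,1,1,1,1,1,1,1,0,-0.5,-1,-1], grip_force=60)

```text
t: 3.15
ee_pos: [0.5166, -0.1902, 0.1492]
ee_rot: [-0.0, 0.514, 0.858, -0.0]
ft_force: [0.4, -1.0, 2.0]
gripper_width: 0.165
finger_force: 58.7
```

Run:
```python
from station import *
from h import *
s=observe();goal(s,[.516,-.1925,.148],118);print(s['gripper_width'],s['finger_force'])
```

```text
t 3.15 pos [ 0.5166 -0.1902  0.1492] F [ 0.4 -1.   2. ] linear cm [-0.17 -0.16  0.12] turn [-0.001   0.0001  0.0031]
0.16505222703220412 58.697513937950134
```

send_rows(turn=[[0,0,0],[0,0,0],[0,0,0],[0,0,0],[0,0,0],[0,0,0],[0,0,0],[0,0,0],[0,0,0],[0,0,0],[0,0,0],[0,0,0]], linear=[[0,0,0],[0,0,-0.3],[0,0,-0.6],[0,0,-1],[0,0,-2],[0,0,-4],[0,0,-7],[0,0,-10],[0,0,-13],[0,0,-16],[0,0,-18],[0,0,-18]], fingers=[-1,-1,-1,-1,-1,-1,-1,-1,-1,-1,-1,-1], grip_force=100)

```text
t: 4.65
ee_pos: [0.5173, -0.1897, 0.3304]
ee_rot: [0.002, 0.513, 0.858, 0.001]
ft_force: [0.4, 0.3, -6.3]
gripper_width: 0.153
finger_force: 98.0
```

Run:
```python
from station import *
from h import *
s=observe();goal(s,[.4825,.1085,.330],118+32.8);print(s['gripper_width'],s['finger_force'],s['moment'])
```

```text
t 4.65 pos [ 0.5173 -0.1897  0.3304] F [ 0.4  0.3 -6.3] linear cm [2.792e+01 1.103e+01 1.000e-02] turn [ 0.0018  0.0031 -0.5688]
0.15285959421552225 97.9530394077301 [ 0.00647581 -0.03115817  0.0248555 ]
```

send_rows(turn=[[0,0,-0.05],[0,0,-0.1],[0,0,-0.16],[0,0,-0.23],[0,0,-0.3],[0,0,-0.37],[0,0,-0.44],[0,0,-0.5],[0,0,-0.54],[0,0,-0.569],[0,0,-0.569],[0,0,-0.569]], linear=[[1,0.4,0],[3,1.2,0],[6,2.4,0],[10,4,0],[14,5.5,0],[18,7.1,0],[22,8.7,0],[25,9.9,0],[27,10.7,0],[27.9,11,0],[27.9,11,0],[27.9,11,0]], fingers=[-1,-1,-1,-1,-1,-1,-1,-1,-1,-1,-1,-1])

```text
t: 6.15
ee_pos: [0.4824, 0.1061, 0.3286]
ee_rot: [-0.0, 0.254, 0.967, -0.001]
ft_force: [-0.3, -0.9, -7.8]
gripper_width: 0.151
finger_force: 98.0
```

Run:
```python
from station import *
from h import *
s=observe();goal(s,[.4825,.1085,.330],118+32.8);print(s['q'])
for n in("scene","top","wrist"):
    c=camera_info(n);im,d=get_image(n);np.savez(n+'2.npz',im=im,d=d,**c);cv2.imwrite(f'pics/{n}2.png',im[:,:,::-1])
a=cv2.imread('pics/scene2.png')[100:384,60:400];b=cv2.imread('pics/top2.png')[130:300,60:262]
cv2.imwrite('pics/m2.png',np.hstack([cv2.resize(a,(400,334)),cv2.resize(b,(397,334))]))
```

```text
t 6.15 pos [0.4824 0.1061 0.3286] F [-0.3 -0.9 -7.8] linear cm [ 0.1   0.21 -0.14] turn [-0.0016  0.0004 -0.003 ]
[ 0.22900126  0.41867756 -0.69991348  1.81278672  0.31305579  1.02423451
  0.46435335]
```

View pics/m2.png

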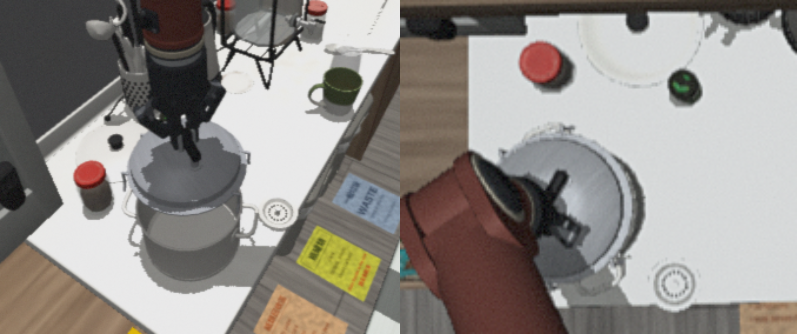

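View pics/wrist2.png

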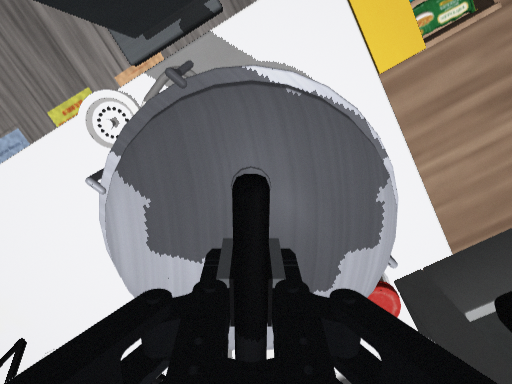

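The lid hangs level over the pot. In the wrist view its legs show at (183,73), (95,183) and (392,263). Next I measure disc centre and legs from depth.

Run:
```python
from h import *
for n in("scene","wrist","top"):
    z=np.load(n+'2.npz');c={k:z[k] for k in z.files};d=z['d'];P=cloud(d,c)[d>0]
    r=np.hypot(P[:,0]-.4825,P[:,1]-.1085);Q=P[(r<.13)];k=(Q[:,2]>.17)&(Q[:,2]<.235);Q=Q[k]
    ring=Q[(Q[:,2]>.205)&(Q[:,2]<.216)]
    rr=np.hypot(ring[:,0]-.482,ring[:,1]-.107);ring=ring[(rr>.083)&(rr<.1)]
    print(n,len(ring),circ(ring), np.percentile(ring[:,2],[10,50,90]))
    o=circ(ring)[0];A=np.c_[ring[:,:2]-o,np.ones(len(ring))];print('  tilt',np.linalg.lstsq(A,ring[:,2],rcond=None)[0])
    dd=Q[:,:2]-o;rr=np.hypot(*dd.T);L=(Q[:,2]<.203)&(rr>.085)&(rr<.115);a=np.degrees(np.arctan2(dd[L,1],dd[L,0]))
    h,e=np.histogram(a,np.arange(-180,181,4));print('  ',[(int(e[i]),int(h[i])) for i in np.nonzero(h)[0]])
    for lo in(-4,44,-136,176):
        t=(a-(lo-16))%360<32;
        if t.sum()>3:print('   leg',lo,t.sum(),np.median(((a[t]-lo+180)%360-180))+lo,np.median(rr[L][t]),np.median(Q[L][t,2]))
```

```text
scene 730 (array([0.48512561, 0.10317793]), np.float64(0.09066891949152117)) [0.20936211 0.21091034 0.2125413 ]
  tilt [ 0.00464393 -0.00811052  0.21131656]
   [(-140, 12), (-136, 3), (40, 2), (44, 30), (48, 2), (168, 2), (172, 30), (176, 2)]
   leg 44 34 45.6633126782321 0.10062719707561003 0.18512554721825658
   leg -136 15 -136.27694187051029 0.09991263668622646 0.19489308172902897
   leg 176 34 174.77986750877585 0.10089676549740971 0.18755796416323905
wrist 5496 (array([0.48660496, 0.10315736]), np.float64(0.09194645832820149)) [0.21088095 0.21180183 0.21285438]
  tilt [ 0.00112856 -0.00091506  0.21192245]
   [(-140, 42), (168, 38), (172, 111)]
   leg -136 42 -138.1444371923709 0.09974613503777349 0.1994420904269063
   leg 176 149 172.98134034170323 0.10266058528675508 0.18494631230366232
top 561 (array([0.48289207, 0.10426694]), np.float64(0.09040308917725587)) [0.20903622 0.21204838 0.21449586]
  tilt [-0.00141777 -0.00078265  0.21182249]
   [(-136, 8), (-132, 3), (-12, 3), (-8, 6), (40, 2), (176, 3)]
   leg -4 9 -7.5508819773213816 0.10055433427090893 0.1847485863737297
   leg -136 11 -133.0266166882538 0.10302044255799211 0.1854232290354758
```

send_rows(turn=[[0,0,0],[0,0,0],[0,0,0],[0,0,0],[0,0,0],[0,0,0]], linear=[[0.2,0.2,1],[0.5,0.4,3],[0.5,0.4,5],[0.5,0.4,6.2],[0.5,0.4,6.2],[0.5,0.4,6.2]], fingers=[-1,-1,-1,-1,-1,-1])

```text
t: 7.05
ee_pos: [0.4802, 0.1141, 0.2675]
ee_rot: [0.001, 0.252, 0.968, 0.001]
ft_force: [-0.5, 0.4, -7.6]
gripper_width: 0.153
finger_force: 98.1
```

Run:
```python
from station import *
from h import *
s=observe();goal(s,[.4825,.1092,.330],118+32.8)
for n in("scene","wrist"):
    c=camera_info(n);im,d=get_image(n);np.savez(n+'3.npz',im=im,d=d,**c);cv2.imwrite(f'pics/{n}3.png',im[:,:,::-1])
    P=cloud(d,c)[d>0];r=np.hypot(P[:,0]-.4825,P[:,1]-.1085);Q=P[(r<.135)]
    zi=s['ee_pos'][2]-.0552-.056-.005
    ring=Q[(abs(Q[:,2]-zi)<.005)];rr=np.hypot(ring[:,0]-.4825,ring[:,1]-.1085);ring=ring[(rr>.083)&(rr<.1)]
    o=circ(ring)[0];print(n,zi,len(ring),circ(ring))
    dd=Q[:,:2]-o;rr=np.hypot(*dd.T);L=(Q[:,2]<zi-.01)&(Q[:,2]>.106)&(rr>.09)&(rr<.115);a=np.degrees(np.arctan2(dd[L,1],dd[L,0]))
    for lo in(-4,44,-136,176):
        t=(a-(lo-12))%360<24
        if t.sum()>3:print('   leg',lo,t.sum(),np.median(((a[t]-lo+180)%360-180))+lo,Q[L][t].mean(0))
    H=(Q[:,2]<.1)&(Q[:,2]>.08)&(np.hypot(Q[:,0]-.4825,Q[:,1]-.109)>.1)&(np.hypot(Q[:,0]-.4825,Q[:,1]-.109)<.125)
    hh=Q[H];
    for sg in(1,-1):
        g=hh[sg*((hh[:,:2]-[.4825,.109])@[.937,.349])>.05]
        if len(g)>20:print('   handle',len(g),cv2.minAreaRect((g[:,:2]*1000).astype(np.float32)))
a=cv2.imread('pics/scene3.png')[170:350,140:310];b=cv2.imread('pics/wrist3.png')
cv2.imwrite('pics/m3.png',np.hstack([cv2.resize(a,(397,420)),cv2.resize(b,(400,420))]))
```

```text
t 7.05 pos [0.4802 0.1141 0.2675] F [-0.5  0.4 -7.6] linear cm [-0.45 -0.31 -6.25] turn [ 0.0014  0.001  -0.0002]
scene 0.1513407655604014 895 (array([0.48466906, 0.10974364]), np.float64(0.09070165181691267))
   leg 44 35 46.903755201880756 [0.55319053 0.1836038  0.12659191]
   leg -136 11 -137.77545286732993 [0.41125211 0.04238163 0.13041236]
   leg 176 39 173.97139434814267 [0.38632578 0.12050174 0.12284343]
   handle 70 ((585.7493896484375, 157.77012634277344), (17.550874710083008, 58.056396484375), 42.8539924621582)
   handle 149 ((382.0949401855469, 71.73440551757812), (23.371196746826172, 66.47452545166016), 19.72812843322754)
wrist 0.1513407655604014 5928 (array([0.48495651, 0.11084173]), np.float64(0.09184539170056005))
   leg -136 38 -138.266886760803 [0.41079683 0.04438389 0.13748236]
   leg 176 148 172.99924937206052 [0.38290274 0.12358945 0.1242737 ]
   handle 1111 ((379.1267395019531, 72.40469360351562), (21.095256805419922, 64.03657531738281), 12.996753692626953)
```

View pics/m3.png

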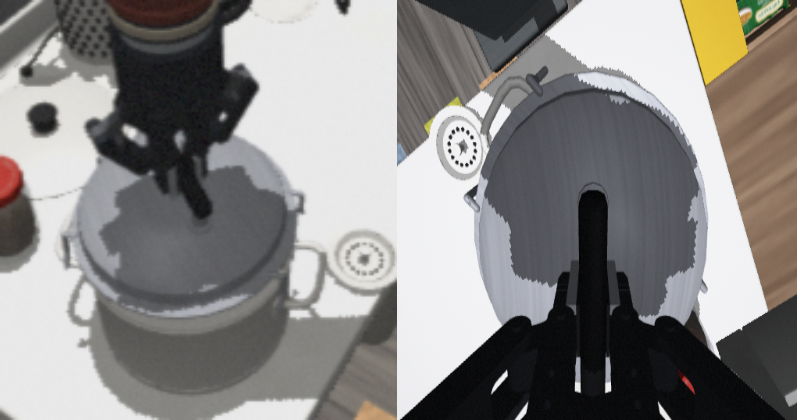

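The lid is aligned with the pot to about 2 mm. The legs at (540,75) and (472,198) in the wrist half flank the near handle. I'll lower slowly and watch the force.

send_rows(turn=[[0,0,0],[0,0,0],[0,0,0],[0,0,0],[0,0,0],[0,0,0],[0,0,0],[0,0,0]], linear=[[0,-0.1,0.5],[0,-0.1,1],[0,-0.1,1.4],[0,-0.1,1.7],[0,-0.1,2.0],[0,-0.1,2.2],[0,-0.1,2.4],[0,-0.1,2.4]], fingers=[-1,-1,-1,-1,-1,-1,-1,-1])

```text
t: 8.15
ee_pos: [0.4791, 0.1129, 0.2428]
ee_rot: [-0.0, 0.252, 0.968, -0.0]
ft_force: [0.2, -0.8, -7.9]
gripper_width: 0.152
finger_force: 98.1
```

send_rows(turn=[[0,0,0],[0,0,0],[0,0,0],[0,0,0],[0,0,0]], linear=[[0,0,0.2],[0,0,0.4],[0,0,0.6],[0,0,0.6],[0,0,0.6]], fingers=[-1,-1,-1,-1,-1])

```text
t: 8.78
ee_pos: [0.4797, 0.1132, 0.2375]
ee_rot: [0.001, 0.252, 0.968, 0.0]
ft_force: [-0.4, 0.8, -2.6]
gripper_width: 0.154
finger_force: 98.6
```

send_rows(turn=[[0,0,0],[0,0,0],[0,0,0],[0,0,0],[0,0,0]], linear=[[0,0,0.1],[0,0,0.2],[0,0,0.3],[0,0,0.4],[0,0,0.4]], fingers=[-1,-1,-1,-1,-1])

```text
t: 9.4
ee_pos: [0.4791, 0.113, 0.2329]
ee_rot: [-0.0, 0.252, 0.968, 0.0]
ft_force: [0.4, 0.7, -2.9]
gripper_width: 0.15
finger_force: 99.0
```

Run:
```python
from station import *
from h import *
s=observe();print(s['ee_pos'],s['ft_force'],s['moment'],s['q'])
for n in("scene","wrist"):
    c=camera_info(n);im,d=get_image(n);np.savez(n+'4.npz',im=im,d=d,**c);cv2.imwrite(f'pics/{n}4.png',im[:,:,::-1])
    P=cloud(d,c)[d>0];r=np.hypot(P[:,0]-.4835,P[:,1]-.1095);Q=P[(r<.1)&(r>.088)&(abs(P[:,2]-.121)<.012)]
    A=np.c_[Q[:,:2]-[.4835,.1095],np.ones(len(Q))];print(n,len(Q),np.percentile(Q[:,2],[5,50,95]),'tilt',np.linalg.lstsq(A,Q[:,2],rcond=None)[0])
a=cv2.imread('pics/scene4.png')[170:350,140:310];b=cv2.imread('pics/wrist4.png')
cv2.imwrite('pics/m4.png',np.hstack([cv2.resize(a,(397,420)),cv2.resize(b,(400,420))]))
```

```text
[0.47912147 0.11300262 0.23292809] [ 0.39848022  0.70589692 -2.89395716] [-0.0279348   0.00375558 -0.03471931] [ 0.15073935  0.53422564 -0.62847112  1.94617981  0.43163822  0.79715496
  0.34151876]
scene 682 [0.11801    0.12035472 0.12234535] tilt [-0.00175371 -0.00078891  0.1201915 ]
wrist 6699 [0.11972042 0.12094038 0.12230409] tilt [0.00202394 0.00037529 0.12102648]
```

View pics/m4.png

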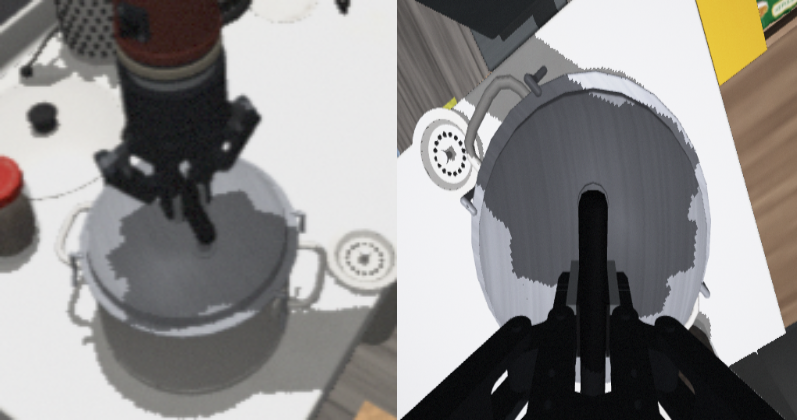

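Lids sit flat (disc top 0.121, no tilt), legs flanking the handle. Now I locate the outer lid's axis in the tool frame for the turn.

Run:
```python
from station import *
from h import *
from scipy.optimize import least_squares as ls
s=observe();r=rot(s['ee_rot']);print(s['ee_pos'])
for n in('wrist','scene'):
    z=np.load(n+'4.npz');c={k:z[k] for k in z.files};d=z['d'];im=z['im'];P=cloud(d,c);k=d>0
    T=r.inv().apply(P[k]-s['ee_pos']);col=im[k].max(1);zz=P[k][:,2]
    b=(zz>.172)&(zz<.192)&(abs(T[:,1])<.0085)&(abs(T[:,0])<.07)&(col<70);print(n,'bar',b.sum(),'x range',np.percentile(T[b,0],[0,1,99,100]))
    dm=(zz>.126)&(zz<.148)&(np.hypot(T[:,0],T[:,1])<.1)&(col>60);D=T[dm]
    f=lambda p:p[2]-p[3]*((D[:,0]-p[0])**2+(D[:,1]-p[1])**2)-p[4]*((D[:,0]-p[0])**2+(D[:,1]-p[1])**2)**2-zz[dm]
    q=ls(f,[0,0,.15,3,0],loss='soft_l1',f_scale=.001,x_scale=[.01,.01,.1,1,100]).x;print(' dome axis',dm.sum(),q)
    rg=(abs(zz-.121)<.003)&(np.hypot(T[:,0],T[:,1])<.105)&(np.hypot(T[:,0],T[:,1])>.082);print(' ring',circ(T[rg]))
```

```text
[0.47912114 0.11299083 0.23293574]
wrist bar 6442 x range [-0.04500086 -0.04085186  0.04537946  0.04592955]
 dome axis 30739 [-3.71017835e-03  7.51587724e-04  1.51125690e-01  1.02457410e+00
  2.21314640e+02]
 ring (array([-0.00517302, -0.00050917]), np.float64(0.09126010123191737))
scene bar 235 x range [-0.01856627 -0.01630468  0.04514123  0.04566164]
 dome axis 3038 [-4.54409448e-03 -3.61885096e-05  1.48664335e-01  7.79685834e-02
  3.29687587e+02]
 ring (array([-0.00471028, -0.00129833]), np.float64(0.09051242583608936))
```

send_rows(turn=[[0,0,-0.04],[0,0,-0.12],[0,0,-0.2],[0,0,-0.28],[0,0,-0.36],[0,0,-0.44],[0,0,-0.52],[0,0,-0.6],[0,0,-0.68],[0,0,-0.76],[0,0,-0.82],[0,0,-0.82]], linear=[[0,-0.015,0.02],[0,-0.045,0.03],[-0.01,-0.075,0.03],[-0.015,-0.105,0.03],[-0.025,-0.135,0.03],[-0.035,-0.16,0.03],[-0.05,-0.19,0.03],[-0.065,-0.215,0.03],[-0.085,-0.24,0.03],[-0.105,-0.26,0.03],[-0.12,-0.28,0.03],[-0.12,-0.28,0.03]], fingers=[-1,-1,-1,-1,-1,-1,-1,-1,-1,-1,-1,-1])

```text
t: 11.0
ee_pos: [0.4791, 0.1098, 0.2329]
ee_rot: [0.0, -0.155, 0.988, -0.0]
ft_force: [0.2, -1.2, -0.8]
gripper_width: 0.149
finger_force: 99.1
```

```bash
cat > chk.py <<'E'
from station import *
from h import *
import sys
k=sys.argv[1]
s=observe();r=rot(s['ee_rot']);x=r.apply([1,0,0]);print('t',s['t'],s['ee_pos'],'F',s['ft_force'],'M',s['moment'],'yaw',np.degrees(np.arctan2(x[1],x[0])),s['q'])
for n in("scene","wrist"):
    c=camera_info(n);im,d=get_image(n);np.savez(n+k+'.npz',im=im,d=d,**c);cv2.imwrite(f'pics/{n}{k}.png',im[:,:,::-1])
    P=cloud(d,c);ok=d>0;zz=P[...,2]
    T=r.inv().apply((P-s['ee_pos']).reshape(-1,3)).reshape(P.shape)
    bz=s['ee_pos'][2]-.0552
    b=ok&(abs(zz-bz-.006)<.007)&(im.max(2)<70)&(np.hypot(T[...,0],T[...,1])<.06)&(T[...,0]>.015)&(abs(T[...,1])<.012)
    print(n,'bar in tool',b.sum(),np.polyfit(T[b][:,0],T[b][:,1],1) if b.sum()>20 else '')
    rr=np.hypot(P[...,0]-.4835,P[...,1]-.1095);Q=P[ok&(rr<.1)&(rr>.088)&(abs(zz-.121)<.012)]
    if len(Q)>50:
        A=np.c_[Q[:,:2]-[.4835,.1095],np.ones(len(Q))];print(' ring',circ(Q),np.percentile(Q[:,2],[5,50,95]),'tilt',np.linalg.lstsq(A,Q[:,2],rcond=None)[0])
    for sg in(1,-1):
        dd=P[...,:2]-[.4825,.109];H=ok&(zz<.1)&(zz>.08)&(rr>.099)&(rr<.127)&(sg*(dd@[.937,.349])>.05)
        if H.sum()>20:print('   handle',sg,H.sum(),cv2.minAreaRect((P[H][:,:2]*1000).astype(np.float32)))
a=cv2.imread(f'pics/scene{k}.png')[150:350,140:310];b=cv2.imread(f'pics/wrist{k}.png')
cv2.imwrite(f'pics/m{k}.png',np.hstack([cv2.resize(a,(357,420)),cv2.resize(b,(440,420))]))
E
python3 chk.py 5
```

```text
t 11.0 [0.47907306 0.10975623 0.23289124] F [ 0.20719611 -1.23224494 -0.79036528] M [-0.15272822  0.07746978  0.0918376 ] yaw -162.19984766026445 [ 0.29491456  0.59911456 -0.86018274  1.94487651  0.59363867  0.87050317
  1.00162253]
scene bar in tool 119 [-0.04722765  0.00380432]
 ring (array([0.4831114 , 0.10932083]), np.float64(0.0917095057384668)) [0.11819611 0.12035305 0.12235428] tilt [ 0.00102399 -0.0016752   0.12031817]
   handle 1 128 ((579.7456665039062, 158.34100341796875), (23.89837074279785, 81.79512023925781), 32.3455696105957)
   handle -1 177 ((382.9750671386719, 77.08164978027344), (28.578336715698242, 93.73777770996094), 18.083166122436523)
wrist bar in tool 2660 [-0.00150312  0.00057472]
 ring (array([0.48230155, 0.11002678]), np.float64(0.09088430991677127)) [0.11973667 0.12094034 0.12223641] tilt [ 0.00093094 -0.00031178  0.12098472]
   handle -1 2069 ((383.42425537109375, 74.63495635986328), (27.928932189941406, 76.42115020751953), 19.359695434570312)
```

View pics/m5.png

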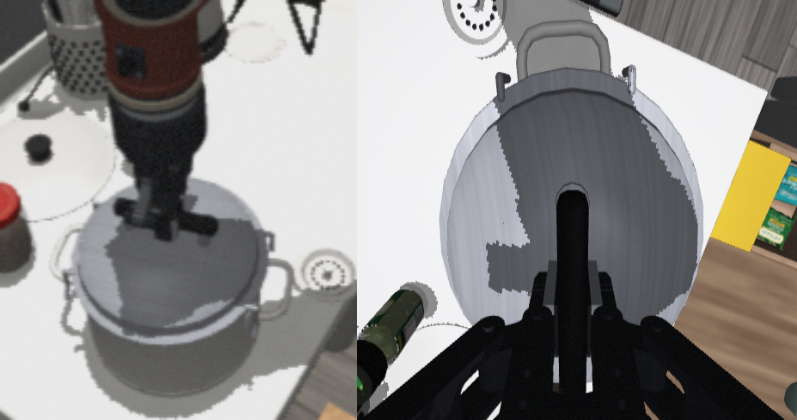

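The handle sits centred between the two legs, (503,80) and (629,78) in the montage, and the bar is nearly in line. I'll turn 2.3° more, then start a slow lift.

send_rows(turn=[[0,0,-0.02],[0,0,-0.04],[0,0,-0.04],[0,0,-0.04],[0,0,-0.04],[0,0,-0.04],[0,0,-0.04],[0,0,-0.04],[0,0,-0.04]], linear=[[0,-0.01,0],[0,-0.015,0],[0,-0.015,0],[0,-0.015,-0.1],[0,-0.015,-0.2],[0,-0.015,-0.3],[0,-0.015,-0.4],[0,-0.015,-0.4],[0,-0.015,-0.4]], fingers=[-1,-1,-1,-1,-1,-1,-1,-1,-1])

```text
t: 12.22
ee_pos: [0.4789, 0.1098, 0.2366]
ee_rot: [-0.0, -0.174, 0.985, 0.0]
ft_force: [-0.4, 1.1, -3.9]
gripper_width: 0.154
finger_force: 98.7
```

send_rows(turn=[[0,0,0],[0,0,0],[0,0,0],[0,0,0],[0,0,0],[0,0,0]], linear=[[0,0,-0.1],[0,0,-0.2],[0,0,-0.3],[0,0,-0.4],[0,0,-0.4],[0,0,-0.4]], fingers=[-1,-1,-1,-1,-1,-1])

```text
t: 12.98
ee_pos: [0.4789, 0.1098, 0.2406]
ee_rot: [-0.0, -0.174, 0.985, 0.0]
ft_force: [-0.2, 0.3, -3.5]
gripper_width: 0.156
finger_force: 98.7
```

```bash
python3 chk.py 6
```

```text
t 12.975 [0.47885961 0.10977526 0.24063598] F [-0.20739877  0.34864545 -3.49628187] M [-0.00033285  0.01159868 -0.01055536] yaw -159.93445383576693 [ 0.30852169  0.59306572 -0.88113849  1.9359664   0.58738064  0.89142382
  1.04523884]
scene bar in tool 123 [0.0057782  0.00229609]
 ring (array([0.48324004, 0.10905247]), np.float64(0.09196066933490059)) [0.11802269 0.12037787 0.12250897] tilt [-0.00048886  0.00043681  0.12021062]
   handle 1 131 ((579.8966674804688, 157.85736083984375), (23.912277221679688, 81.92106628417969), 32.51118087768555)
   handle -1 177 ((382.8454284667969, 77.27169799804688), (28.327468872070312, 94.46711730957031), 18.30833625793457)
wrist bar in tool 2666 [0.00228952 0.0004859 ]
 ring (array([0.48205109, 0.11005678]), np.float64(0.09078343747537272)) [0.11971149 0.12096561 0.12241464] tilt [ 0.00034232 -0.00024936  0.12097476]
   handle -1 1927 ((383.0323486328125, 76.97563934326172), (28.419017791748047, 80.10614776611328), 17.570865631103516)
```

send_rows(turn=[[0,0,0],[0,0,0],[0,0,0],[0,0,0],[0,0,0],[0,0,0],[0,0,0],[0,0,0],[0,0,0],[0,0,0],[0,0,0],[0,0,0]], linear=[[0,0,-0.3],[0,0,-0.8],[0,0,-1.5],[0,0,-2.5],[0,0,-4],[0,0,-6],[0,0,-8],[0,0,-10],[0,0,-12],[0,0,-13],[0,0,-13],[0,0,-13]], fingers=[-1,-1,-1,-1,-1,-1,-1,-1,-1,-1,-1,-1])

```text
t: 14.58
ee_pos: [0.4785, 0.1094, 0.37]
ee_rot: [-0.001, -0.174, 0.985, -0.0]
ft_force: [-0.4, -0.3, -3.5]
gripper_width: 0.156
finger_force: 98.8
```

```bash
python3 chk.py 7
```

```text
t 14.575 [0.47849114 0.10941791 0.36996403] F [-0.43028009 -0.30443818 -3.47793564] M [ 0.02917241 -0.02210561 -0.05474448] yaw -159.93293681072905 [ 0.41073252  0.4491807  -1.00329245  1.74767925  0.40806944  1.17359955
  1.21046183]
scene bar in tool 151 [-0.00057662  0.00277335]
 ring (array([0.48277566, 0.10961164]), np.float64(0.09144817401528274)) [0.1180392  0.12039971 0.12211967] tilt [-0.00123745  0.00013428  0.12017489]
   handle 1 133 ((579.7862548828125, 158.16830444335938), (23.831912994384766, 81.70292663574219), 32.212791442871094)
   handle -1 176 ((383.0508728027344, 76.82572937011719), (28.468366622924805, 93.13788604736328), 18.48145294189453)
wrist bar in tool 2657 [0.00491713 0.00041773]
 ring (array([0.47279545, 0.10631226]), np.float64(0.08180519634303667)) [0.11950653 0.12101217 0.12287727] tilt [0.04385208 0.01516738 0.12512605]
   handle -1 737 ((384.65374755859375, 74.73945617675781), (29.766780853271484, 99.63209533691406), 20.007261276245117)
```

View pics/m7.png

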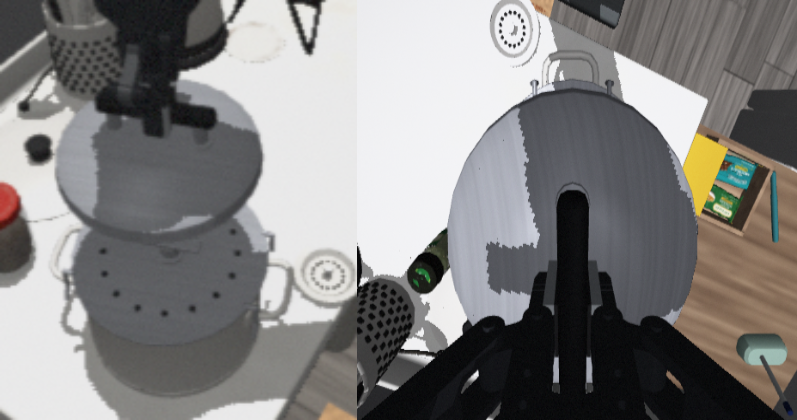

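The outer lid is off and level, about 13 cm up. The inner lid with its steam holes is seated flat on the pot at (170,290) in the montage, its legs around the handles.

```bash
python3 -c "
from station import *
print(sign_off())"
```

```text
the job is handed in; nothing more can be done
None
```

The job is handed in: the inner lid sits flat on the pot's rim with its legs around the handles, and the gripper is still holding the outer lid level, about 13 cm above where it rested on the inner lid.

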